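# Load the vial carrier, release its ball coupling and hold it raised

## Robot

A 6-joint arm with a two-finger parallel gripper is mounted at the origin on a cart in front of the work surface, level with it; the furniture and walls round the work are solid. World frame = base frame: x ahead of the robot, y to its left, z up, the work surface at z = 0. Lengths are in m, angles in degrees, forces in N, time in s.
With the tool pointing down it reaches from about 0.4 to 0.825 m from the base axis. Payload 7 kg.
Tool frame: the origin (TCP) lies midway between the tips of the shut fingers; the grasp point (between the pads) lies 19 mm behind it; z points along the fingers, y is the line along which they close (so a half turn about z gives the same grasp; the last joint's range is limited). The gripper opens to 88 mm and grips with 3 to 60 N. Pads are 19 mm wide; open, the fingers measure 130 mm over their backs; the gripper's body (78 mm by 193 mm) begins 47 mm behind the grasp point.
Start: joints at [-60.212, 20.546, 0.682, 0, -70.136, -16.507], TCP at [0.155, -0.657, 0.189] pointing down, gripper open.
Joint ranges: [-176.03, 176.03], [-82.01, 121.73], [-58.28, 71.71], [-173.87, 95.51], [-174.79, -0.11], [-173.66, 173.66]. Speed limits (degrees/s): [136.94, 136.94, 172.46, 180, 180, 180].

## Interface

Orientations are given as [roll, pitch, yaw] about the fixed x, y, z axes, in that order (R = Rz(yaw) Ry(pitch) Rx(roll)).
In Python, from plant import ctrl gives the robot as it stands. The module is installed in compiled form; this text tells all that it offers.
- The arm moves only by the tool send_rows, never from a script. Its argument "plan" is a list that holds one entry, the list of rows, each a list of 6 numbers: the shift along the tool's x, y, z in cm, then the turn, a rotation vector about the tool's x, y, z in degrees. A call has 1 to 8 rows; each row is the pose to reach, as a shift and turn from the pose commanded when the call began, along the tool's axes at that moment; what a row does not reach only later rows make up. A row lasts 1/12 s, in which the tool goes at most 41.7 mm and 7.16 degrees, less where a joint would pass 70% of its speed; a pose out of reach is approached as far as the arm can. A call with a gripper value outside its range is refused whole. "fingers" is the opening, from 0 (shut) to 1 (fully open), set as the call begins (left out, the last holds). The fingers move at their own pace and stop on an object; the grip force is fixed at half the most. Time passes only in rows, so rows that repeat a pose let the fingers close. It gives the time, the measured TCP pose, the force, the opening and the grip force at its end, in the units of the state.
- ctrl.get_obs(): the state, without advancing time (a new reading comes with each control period).
- ctrl.snapshot(name): name is "side" or "top"; returns a dict with "img" (480x640x3 uint8, red, green, blue), "K" (3x3 intrinsics, pixels), "k1" (the pictures are not rectified: a ray, as slopes to the right and down, at radius r is drawn at 1 + k1 r^2 times it, then the intrinsics apply), "pose" (4x4, takes a point from camera to world coordinates). Camera axes: x right, y down, z forward; pixel columns grow to the right and rows downward; lengths in m; the calibration is good to about 2 mm. A picture is of the moment at which its call begins. There is no depth.
- ctrl.close_job(): hands the job in; it is judged then, once.
The state is a dict: "clock": time; "joint_pos": joint angles; "qvel": joint speeds; "tau": joint torques, N m; "tool_pos": TCP position; "orientation": TCP orientation; "force": force on the tool from outside, world axes, zero at the start; "moment": the same for the moment, N m; "opening": finger opening in m; "gripper_force": force on a finger pad.
Only numpy, scipy, OpenCV 4.12 (cv2) and the standard library are available. Lean on these libraries where they do the work, as an engineer would, in place of code of your own. Each camera call takes 0.05 s, during which the arm holds its last target. There are 200 camera calls.

## Task

Put the two injection vials upright, one into each pocket of the carrier that sits on the ball dock. Then squeeze the carrier's sliding latch tab against its spring towards the fixed grip lug, lift the carrier off the ball, and finish while holding it in the gripper, level, still and at least 10 cm above where it sat, with both vials in it. Do not tip the vials over, and leave the strip tube and the specimen cup where they stand.

Things in the scene. Friction and masses are not known exactly. Their poses are not given: they have to be found in the camera images.
- dock: Fixed aluminium base plate 70 x 180 x 10 mm (x, y, z of its own frame) with a steel ball stud (ball 26 mm, flat underside, neck 10 mm) in the middle and two cradles. Its origin is the centre of its underside, on the trolley top; z up. Turned up to about 25 degrees.
- carrier: Grey plastic vial carrier, 170 mm long (its y), 390 g, resting with its coupler housing over the dock's ball; origin: centre of its underside, 18 mm above the dock's origin, same axes (z up, +x away from the robot). At y = +62 and -62 mm: pocket blocks 46 x 46 x 28 mm high. Housing in the middle 42 mm high. Lips on the dock leave 1.5 mm of side play; latched, it can rise only 2 mm.
- grip_point (a point): On the carrier's z axis, 66 mm above its underside: midway between the outer faces of lug and tab once the tab is fully squeezed (then 40 mm apart, 50 mm at rest). A gripper centred here, closing along the carrier's x, pushes the tab home just as its other finger meets the lug, which cannot move while docked. Axes as the carrier's.
- lug_face (a point): Outer face of the fixed plastic grip lug, at carrier x = +20, y = 0, z = 66 mm: an upright plate on the far (+x) side, 30 mm wide along y, 5 mm thick, standing above the housing up to z = 84 mm. Axes as the carrier's.
- tab_face (a point): Outer face of the sliding steel latch tab, at carrier x = -30 mm at rest (-20 mm fully drawn), y = 0, z = 66 mm: an upright plate like the lug, on the side facing the robot. It moves along the carrier's +x, towards the lug, when squeezed. Axes as the carrier's.
- latch (a joint): Travel of the latch slide along the carrier's +x: 0 latched, 0.010 m fully drawn; from about 0.008 the ball is free. Spring 4 N at rest, 10 N fully drawn; it springs back when let go, so it must stay squeezed while lifting.
- pocket_left (a point): Centre of the floor of the pocket at the carrier's +y end, 4 mm above the carrier's underside. The pocket is 27.5 mm in diameter and 24 mm deep, with a small chamfer, open at the top. Axes as the carrier's.
- pocket_right (a point): The same for the pocket at the carrier's -y end.
- vial1: Glass injection vial with a flip-off cap, 23 mm in diameter, 47 mm high, about 16 g, standing upright on the trolley top beside the dock. The straight body reaches up to about 30 mm, then shoulder and a 16 mm cap. Origin: centre of its foot. Either vial may go into either pocket.
- vial3: A second vial of the same form and size, standing elsewhere beside the dock. Origin: centre of its foot.
- strip_tube: Bystander: test strip tube with a broad lid, 26 mm in diameter, 44 mm high. Origin: centre of its foot. To be left alone.
- specimen_cup2: Bystander: specimen cup with a screw lid, 62 mm in diameter, 64 mm high. Origin: centre of its foot. To be left alone.

How it is judged (in metres and radians):
On the way, in this order (a step that is already met when the one before it is completed fails the run):
1. one vial stands in a pocket, let go, the carrier still docked ((((distance between vial1 and pocket_left below 0.006 m or distance between vial1 and pocket_right below 0.006 m) and contact force between vial1 and the fingers below 0.05 N) or ((distance between vial3 and pocket_left below 0.006 m or distance between vial3 and pocket_right below 0.006 m) and contact force between vial3 and the fingers below 0.05 N)) and distance of carrier from where it was at the start of the episode below 0.006 m), for 0.1 s.
2. both vials stand in pockets, let go, the carrier still docked ((distance between vial1 and pocket_left below 0.006 m or distance between vial1 and pocket_right below 0.006 m) and (distance between vial3 and pocket_left below 0.006 m or distance between vial3 and pocket_right below 0.006 m) and contact force between each of vial1, vial3 and the fingers below 0.05 N and distance of carrier from where it was at the start of the episode below 0.006 m), for 0.1 s.
3. the latch is drawn while the carrier still sits on the ball (value of joint latch above 0.007 m and distance of carrier from where it was at the start of the episode below 0.006 m), for 0.05 s.
At the end, for the whole second after the job is handed in: Fingers hold the carrier (over 2 N) at least 95 mm above its docked height, tilt under 0.25 rad, clear of the dock, under 30 mm/s; each vial within 6 mm of a pocket floor centre, untouched by fingers; strip tube and specimen cup within 20 mm of their starts ((distance between vial1 and pocket_left below 0.006 m or distance between vial1 and pocket_right below 0.006 m) and (distance between vial3 and pocket_left below 0.006 m or distance between vial3 and pocket_right below 0.006 m) and distance of each of strip_tube, specimen_cup2 from where it was at the start of the episode below 0.02 m and contact force between each of vial1, vial3 and the fingers below 0.05 N and z of carrier in the frame of dock above 0.113 m and angle between carrier's own z axis and vertical below 0.25 rad and contact force between the fingers and carrier above 2 N and contact force between carrier and dock below 0.05 N and linear speed of carrier below 0.03 m/s); the arm keeps its last pose, push and grip.
It fails at once if a vial is tipped over (angle between any of vial1, vial3's own z axis and vertical above 0.7 rad).
It fails at once if the strip tube or the specimen cup is moved more than 20 mm (not (distance of strip_tube from where it was at the start of the episode below 0.02 m) or not (distance of specimen_cup2 from where it was at the start of the episode below 0.02 m)).
It also fails if it takes over 64 s, if anything falls off the work surface, if the arm or the gripper's body presses on something with over 40 N, if the wrist force passes 120 N, or if a joint passes its speed limit or range.

## Working session

There is one attempt and no reset: what is moved stays moved. The work goes in short steps, Python scripts to look and compute and a tool call to move; the robot and the scene stay as the last step left them, time stands still between calls to the robot, and variables do not carry over. Pictures are saved under pics/ and viewed, at most 10 in all, crops included, and the job is handed in when it is done.

Besides the shell and the picture viewer there is one more tool, called after "Call:" as name([rows], argument=value, ...), one row to a line, values as JSON. send_rows: Moves the arm, as the interface text tells. Its arguments: {"type":"object","properties":{"plan":{"type":"array","items":{"type":"array","items":{"type":"array","items":{"type":"number"}}}},"fingers":{"type":"number"}},"required":["plan"]}

```bash
mkdir -p pics; python3 - <<'E'
from plant import ctrl
import cv2
o=ctrl.get_obs(); print(o)
for n in("top","side"):
    s=ctrl.snapshot(n); cv2.imwrite(f"pics/{n}0.png",s["img"][:,:,::-1]); print(n,s["K"],s["k1"],s["pose"])
E
```

```text
{'clock': 0.0, 'joint_pos': array([-6.02113833e+01,  2.05898875e+01,  6.34135880e-01, -2.04604507e-02,
       -7.01342210e+01, -1.65056419e+01]), 'qvel': array([ 0.04827029,  0.02429524, -0.04164998, -0.005818  , -0.00048078,
        0.01338366]), 'tau': array([-1.07249463e-03, -5.82711911e+01,  2.93049181e+01,  6.99705362e+00,
        6.82194936e-03, -1.50198166e-04]), 'tool_pos': array([ 0.15492486, -0.65642763,  0.18844187]), 'orientation': array([ 1.79908270e+02, -7.12302905e-03, -1.66723987e+02]), 'force': array([-0.15816336, -0.27435862, -0.21513562]), 'moment': array([ 0.04031094,  0.00434697, -0.02648725]), 'gripper_force': 0.0, 'opening': 0.08756299044371085}
top [[537.48586753   0.         322.97440886]
 [  0.         537.48586753 242.43130084]
 [  0.           0.           1.        ]] -0.09969623554334903 [[ 0.02045961 -0.99294155  0.11682674  0.36558187]
 [-0.99964736 -0.02229499 -0.01442498  0.01368771]
 [ 0.01692781 -0.11649041 -0.99304755  1.04953201]
 [ 0.          0.          0.          1.        ]]
side [[577.67399082   0.         320.42364312]
 [  0.         577.67399082 237.57501927]
 [  0.           0.           1.        ]] 0.0016447616915270399 [[ 0.95592332 -0.13026943  0.26313587  0.14580146]
 [-0.29277156 -0.35495896  0.88785638 -1.11857365]
 [-0.02225811 -0.92576132 -0.37745273  0.53672292]
 [ 0.          0.          0.          1.        ]]
```

View pics/top0.png

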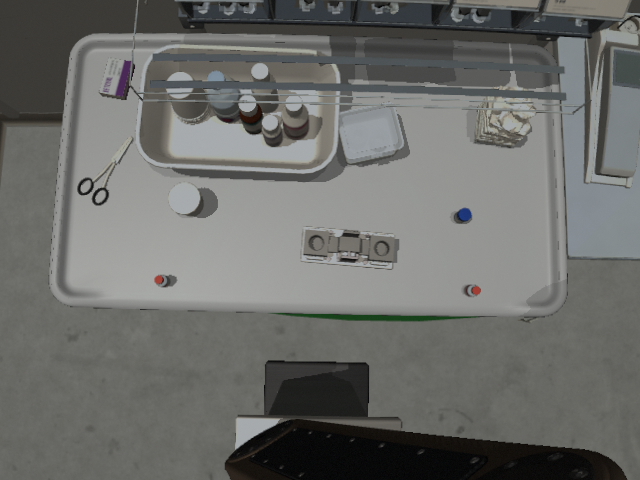

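View pics/side0.png

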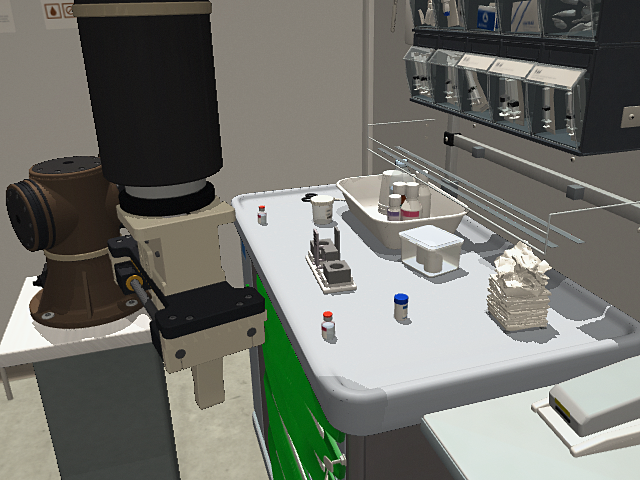

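Top view: red-capped vials near (162,281) and (473,291), the carrier at about (349,247) with pockets near (317,242) and (381,248), the strip tube at (463,215) and the cup at (186,199). The side view shows vials at (327,325) and (262,215), with the carrier near (330,265). Next I'll zoom in on these.

```bash
cat > h.py <<'E'
import numpy as np, cv2
from plant import ctrl
def snap(n):
    s=ctrl.snapshot(n); s["d"]=np.array([s["k1"],0,0,0,0.]); return s
def proj(s,P):
    T=np.linalg.inv(s["pose"]); P=np.atleast_2d(P).astype(float)
    # k1 radial model = OpenCV's first coefficient
    return cv2.projectPoints(P,cv2.Rodrigues(T[:3,:3])[0],T[:3,3],s["K"],s["d"])[0][:,0]
def unproj(s,uv,z):
    n=cv2.undistortPoints(np.array(uv,float).reshape(-1,1,2),s["K"],s["d"],criteria=(3,50,1e-10))[:,0]
    r=np.c_[n,np.ones(len(n))]@s["pose"][:3,:3].T; c=s["pose"][:3,3]
    return c+r*((np.array(z)-c[2])/r[:,2])[:,None]
def redblob(s,box):
    x0,y0,x1,y1=box; h=cv2.cvtColor(s["img"][y0:y1,x0:x1],cv2.COLOR_RGB2HSV)
    m=((h[...,0]<14)|(h[...,0]>170))&(h[...,1]>120)&(h[...,2]>90)
    n,l,st,c=cv2.connectedComponentsWithStats(m.astype(np.uint8)); i=1+np.argmax(st[1:,4])
    return c[i]+[x0,y0],st[i]
E
python3 - <<'E'
from h import *
t=snap("top"); s=snap("side")
np.savez("s0.npz",t=t["img"],s=s["img"])
for nm,b,bs in(("A",(145,265,180,295),(250,195,275,230)),("B",(455,275,492,305),(315,300,340,345))):
    c,st=redblob(t,b); cs,ss=redblob(s,bs); w=unproj(t,c,[.045])[0]
    print(nm,c,st,"world",w,"side blob",cs,ss,"predicted",proj(s,[w,w*[1,1,0]+[0,0,.047]]))
def crop(im,x,y,w,h,W,H): return cv2.resize(im[y:y+h,x:x+w],(W,H),interpolation=cv2.INTER_CUBIC)
a=np.vstack([np.hstack([crop(t["img"],290,210,120,70,600,350),crop(t["img"],455,270,40,70,200,350)]),
 np.hstack([crop(s["img"],300,215,70,87,200,250),crop(t["img"],145,260,40,50,200,250),crop(s["img"],310,300,40,50,200,250),crop(s["img"],245,195,40,50,200,250)])])
cv2.imwrite("pics/z1.png",a[:,:,::-1])
E
```

```text
Traceback (most recent call last):
  File "h.py", line 10, in unproj
    n=cv2.undistortPoints(np.array(uv,float).reshape(-1,1,2),s["K"],s["d"],criteria=(3,50,1e-10))[:,0]
      ~~~~~~~~~~~~~~~~~~~^^^^^^^^^^^^^^^^^^^^^^^^^^^^^^^^^^^^^^^^^^^^^^^^^^^^^^^^^^^^^^^^^^^^^^^^
cv2.error: OpenCV(4.12.0) :-1: error: (-5:Bad argument) in function 'undistortPoints'
> Overload resolution failed:
>  - undistortPoints() got an unexpected keyword argument 'criteria'
>  - undistortPoints() got an unexpected keyword argument 'criteria'
```

```bash
sed -i 's/cv2.undistortPoints(\(.*\),criteria=(3,50,1e-10))/cv2.undistortPointsIter(\1,None,None,(3,50,1e-10))/' h.py
python3 - <<'E'
from h import *
t=snap("top"); s=snap("side")
np.savez("s0.npz",t=t["img"],s=s["img"])
for nm,b,bs in(("A",(145,265,180,295),(250,195,275,230)),("B",(455,275,492,305),(315,300,340,345))):
    c,st=redblob(t,b); cs,ss=redblob(s,bs); w=unproj(t,c,[.045])[0]
    print(nm,c,st,"world",w,"side blob",cs,ss,"predicted",proj(s,[w,w*[1,1,0]+[0,0,.047]]))
def crop(im,x,y,w,h,W,H): return cv2.resize(im[y:y+h,x:x+w],(W,H),interpolation=cv2.INTER_CUBIC)
a=np.vstack([np.hstack([crop(t["img"],290,210,120,70,600,350),crop(t["img"],455,270,40,70,200,350)]),
 np.hstack([crop(s["img"],300,215,70,87,200,250),crop(t["img"],145,260,40,50,200,250),crop(s["img"],310,300,40,50,200,250),crop(s["img"],245,195,40,50,200,250)])])
cv2.imwrite("pics/z1.png",a[:,:,::-1])
E
```

```text
A [158.42857143 279.32653061] [10 11  8  8 49] world [0.40715716 0.30631164 0.045     ] side blob [261.6 206.8] [ 9 11  6  3 15] predicted [[260.96755272 205.40924069]
 [260.92105052 204.68896259]]
B [475.86538462 290.03846154] [17 12  9  8 52] world [ 0.39973476 -0.29147297  0.045     ] side blob [327.18367347 314.02040816] [ 8 11  9  7 49] predicted [[327.17609459 312.83381858]
 [327.15517787 311.80660195]]
```

View pics/z1.png

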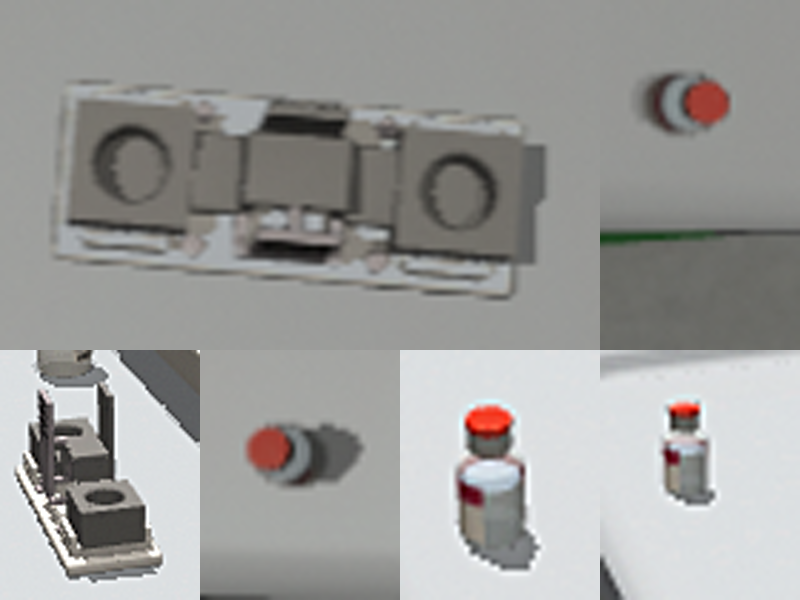

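The crops show pocket rims at about (315.8,242.2) and (381.2,247.6) in the top view, and the near pocket in the side view at about (336,265.5). Next is a pose fit for the carrier and dock from hand-picked points.

```bash
cat >> h.py <<'E'
def row(pos,yaw=None,pitchroll=True):
    """shift cm + rotvec deg from the measured pose to target pos / yaw pointing down"""
    from scipy.spatial.transform import Rotation as R
    o=ctrl.get_obs(); R0=R.from_euler("xyz",o["orientation"],degrees=True)
    d=R0.inv().apply(np.array(pos)-o["tool_pos"])*100
    rv=(R0.inv()*R.from_euler("xyz",[180,0,yaw],degrees=True)).as_rotvec(degrees=True) if yaw is not None else np.zeros(3)
    print("t",round(o["clock"],2),"row",np.round(np.r_[d,rv],2).tolist())
E
python3 - <<'E'
from h import *
from scipy.optimize import least_squares
t=snap("top"); s=snap("side")
def f(x,y): return [(x+.5)/5-.5+290,(y+.5)/5-.5+210]
def g(x,y): return [(x+.5)/2.857-.5+300,(y-350+.5)/2.874-.5+215]
m,z=.001,46
top=[((0,62,z),(131,163)),((0,-62,z),(458,190)),
 ((23,85,z),(78,99)),((-23,85,z),(66,220)),((-23,39,z),(193,230)),((23,39,z),(197,112)),
 ((23,-39,z),(405,123)),((23,-85,z),(524,140)),((-23,-85,z),(520,262)),((-23,-39,z),(395,250)),
 ((35,90,10),(68,85)),((35,-90,10),(522,118)),((-35,-90,10),(512,297)),((-35,90,10),(52,258))]
side=[((0,-62,z),(103,496))]
def W(p,L):
    a=p[2]; L=np.array(L,float)*m
    return np.c_[p[0]+np.cos(a)*L[:,0]-np.sin(a)*L[:,1],p[1]+np.sin(a)*L[:,0]+np.cos(a)*L[:,1],L[:,2]]
T=np.array([f(*q) for _,q in top]); Ls=[l for l,_ in top]
r=least_squares(lambda p:(proj(t,W(p,Ls))-T).ravel(),[.48,-.03,-.1],loss="soft_l1",x_scale=[.01,.01,.1])
print(r.x[:2],np.degrees(r.x[2])); print(np.round(proj(t,W(r.x,Ls))-T,1).tolist())
print("side", proj(s,W(r.x,[side[0][0]])),g(*side[0][1]))
print("pockets",W(r.x,[(0,62,22),(0,-62,22)]))
c=np.array([[463,215],[186,199]]); print("strip,cup",unproj(t,c,[.044,.064]))
row([.400,-.2915,.10],-170)
E
```

```text
[ 0.47920287 -0.0496957 ] -3.525219476335294
[[0.2, 0.4], [0.4, 0.5], [-0.3, 0.1], [-0.0, 0.1], [-1.0, 0.2], [0.2, -0.5], [-0.2, 0.8], [0.2, -0.6], [-0.7, -0.8], [0.0, -0.4], [-0.0, -0.8], [0.8, 0.3], [0.4, 0.1], [0.0, 0.2]]
side [[335.86359772 264.28590378]] [335.726811340567, 265.4742519137091]
pockets [[ 0.48301512  0.01218699  0.022     ]
 [ 0.47539063 -0.11157838  0.022     ]]
strip,cup [[ 0.54285659 -0.26831471  0.044     ]
 [ 0.55751177  0.2570979   0.064     ]]
t 0.4 row [-32.24, 29.93, 8.93, 0.01, -0.0, 3.28]
```

Call:
send_rows([
  [[-32.2,29.9,8.9,0,0,3.3],[-32.2,29.9,8.9,0,0,3.3],[-32.2,29.9,8.9,0,0,3.3],[-32.2,29.9,8.9,0,0,3.3],[-32.2,29.9,8.9,0,0,3.3],[-32.2,29.9,8.9,0,0,3.3],[-32.2,29.9,8.9,0,0,3.3],[-32.2,29.9,8.9,0,0,3.3]],
], fingers=0.65)

```text
clock: 1.07
tool_pos: [0.3377, -0.384, 0.1232]
orientation: [-180.0, 0.0, -170.0]
force: [0.7, 0.7, 0.2]
opening: 0.057
gripper_force: 0.0
```

```bash
python3 -c "
from h import *
row([.400,-.2915,.10],-170); print(ctrl.get_obs()['tool_pos'],ctrl.get_obs()['opening'])"
```

```text
t 1.07 row [-7.73, 8.03, 2.32, -0.03, 0.04, -0.03]
[ 0.33774195 -0.38395833  0.12319651] 0.056975216726805895
```

Call:
send_rows([
  [[-7.0,7.3,2.1,0,0,0],[-7.0,7.3,2.1,0,0,0],[-7.0,7.3,2.1,0,0,0],[-7.0,7.3,2.1,0,0,0],[-7.0,7.3,2.1,0,0,0],[-7.0,7.3,2.1,0,0,0]],
])

```text
clock: 1.57
tool_pos: [0.3933, -0.3017, 0.1024]
orientation: [-180.0, 0.0, -170.0]
force: [0.8, -0.6, 0.5]
opening: 0.0569
gripper_force: 0.0
```

```bash
cat > a.py <<'E'
from h import *
t=snap("top"); s=snap("side")
row([.400,-.2915,.012],-170); o=ctrl.get_obs(); print(o['tool_pos'],o['orientation'],o['opening'])
print("tcp in top/side",proj(t,o["tool_pos"]),proj(s,o["tool_pos"]))
a=np.hstack([cv2.resize(t["img"][250:325,430:530],(400,300),interpolation=2),cv2.resize(s["img"][225:345,270:430],(400,300),interpolation=2)])
cv2.imwrite("pics/a1.png",a[:,:,::-1])
E
python3 a.py
```

```text
t 1.67 row [-0.88, 0.94, 9.04, -0.01, 0.02, -0.08]
[ 0.39292603 -0.30225885  0.10241849] [-1.79989349e+02  1.56627346e-02 -1.70082526e+02] 0.05669314199636853
tcp in top/side [[491.36323822 293.01180733]] [[324.60617179 286.09907702]]
```

View pics/a1.png

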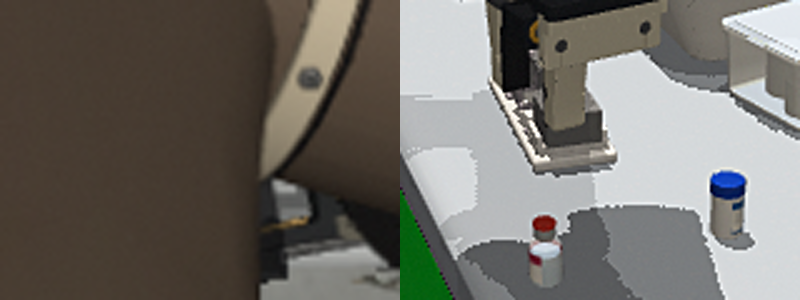

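The arm hides the top view here. In the side view the near finger's tip is at about (336,277), roughly above and behind the vial cap at (328,315), which matches. Next I correct sideways and then descend.

Call:
send_rows([
  [[-0.9,0.95,3.0,0,0,0],[-0.9,0.95,5.0,0,0,0],[-0.9,0.95,7.5,0,0,0],[-0.9,0.95,9.0,0,0,0],[-0.9,0.95,9.0,0,0,0],[-0.9,0.95,9.0,0,0,0]],
])

```text
clock: 2.17
tool_pos: [0.3996, -0.2914, 0.012]
orientation: [180.0, -0.1, -170.1]
force: [0.2, 0.8, 0.8]
opening: 0.0566
gripper_force: 0.0
```

```bash
cat > b.py <<'E'
from h import *
import sys
n,x,y,w,h=sys.argv[1],*map(int,sys.argv[2:6])
s=snap("side"); o=ctrl.get_obs(); print(o['tool_pos'],o['opening'],o["force"],"tcp px",proj(s,o["tool_pos"]))
f=min(800/w,600/h); cv2.imwrite(f"pics/{n}.png",cv2.resize(s["img"][y:y+h,x:x+w],None,fx=f,fy=f,interpolation=2)[:,:,::-1])
E
python3 b.py b1 290 275 80 60; python3 -c "
from h import *
row([.400,-.2915,.012],-170)"
```

```text
[ 0.40054896 -0.29149488  0.01280674] 0.05674930324892145 [ 1.23628426 -0.7982547  -0.71847813] tcp px [[327.96080292 329.0805613 ]]
t 2.22 row [0.05, 0.01, 0.08, -0.02, 0.0, -0.07]
```

View pics/b1.png

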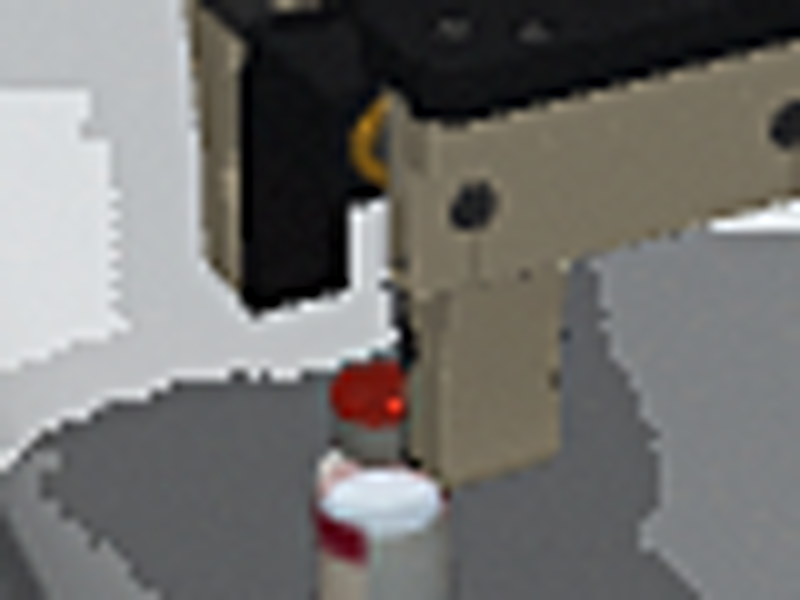

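The near finger's tip is at about (340,322), some 20 mm higher than a straight-finger model gives. Either the fingers swing on an arc as they close, or they are short. Where they stop will tell: 23 mm means the body, 16 mm the cap.

Call:
send_rows([
  [[0,0,0,0,0,0],[0,0,0,0,0,0],[0,0,0,0,0,0],[0,0,0,0,0,0],[0,0,0,0,0,0],[0,0,0,0,0,0]],
], fingers=0.1)

```text
clock: 2.72
tool_pos: [0.4006, -0.2906, 0.0124]
orientation: [-180.0, 0.0, -170.0]
force: [-1.0, -0.4, -0.3]
opening: 0.0224
gripper_force: 0.0
```

```bash
python3 b.py b2 290 275 80 60
```

```text
[ 0.40057106 -0.29058705  0.0123521 ] 0.018671435906666714 [ 0.19079811 -0.65096279 -0.12699555] tcp px [[327.81791127 329.04589226]]
```

View pics/b2.png

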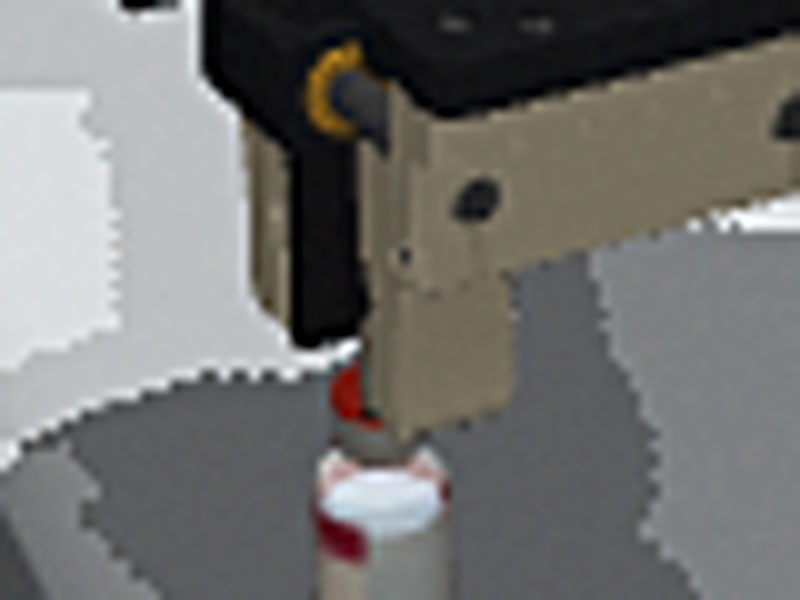

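The opening is 18.7 mm and nothing is held; the finger's bottom corners are at about (330,319) and (341,315.5), so the tips are at neck height and the fingers move straight. I'll work out the true tip offset from the two pictures.

```bash
python3 - <<'E'
from h import *
from scipy.spatial.transform import Rotation as R
from scipy.optimize import least_squares
s=snap("side"); o=ctrl.get_obs(); print(o["opening"],o["gripper_force"],o["tool_pos"])
R0=R.from_euler("xyz",[180,0,-170],degrees=True)
obs=[((.40055,-.2915,.0128),.0567,[(334,323.9),(345.8,321)]),((.40057,-.2906,.01235),.0187,[(330,319),(341,315.5)])]
def res(p,full=False):
    ox,oy,oz,w=p; e=[]
    for P,op,c in obs:
        q=np.array(P)+R0.apply([[ox+sg*w/2,-op/2-oy,oz] for sg in(1,-1)])  # tool x ~ -world x
        e.append(proj(s,q)-np.array(c))
    return np.concatenate(e).ravel()
r=least_squares(res,[0,.02,-.02,.019],x_scale=.01); print(r.x*1000,np.round(r.fun,1))
for th in(.005,.01,.015,.02):
    q=least_squares(lambda p:res([p[0],th,p[1],p[2]]),[0,-.02,.019],x_scale=.01); print(th,q.x*1000,np.round(q.fun,1))
E
```

```text
0.014557309398152663 0.0 [ 0.4005361  -0.29058824  0.01228054]
[-52.12240186 -79.57633364  27.51974377  24.29307915] [ 0.5 -0.1  0.1 -0.5 -0.5  0.2 -0.1  0.5]
0.005 [ -6.67091939 -28.61033602  21.82148481] [ 0.7  0.1  0.4 -0.3 -0.7 -0.1 -0.4  0.2]
0.01 [ -3.98386408 -31.92870433  21.67536619] [ 0.8  0.1  0.4 -0.2 -0.8 -0.1 -0.4  0.2]
0.015 [ -1.296803   -35.24708013  21.52924727] [ 0.8  0.2  0.5 -0.2 -0.8 -0.1 -0.5  0.2]
0.02 [  1.39026397 -38.56546357  21.38312802] [ 0.8  0.2  0.5 -0.2 -0.8 -0.1 -0.5  0.2]
```

The opening passes below 16 mm with no contact. With 21 mm finger thickness the fit puts the tips about 38 mm above the reported TCP (z about 0.05, above the cap), so I'll reopen, go down 3 cm and check.

Call:
send_rows([
  [[0,0,0,0,0,0],[0,0,0,0,0,0],[0,0,0,0,0,0],[0,0,0,0,0,0],[0,0,0,0,0,0],[0,0,0,0,0,0],[0,0,0,0,0,0]],
], fingers=0.65)

```text
clock: 3.4
tool_pos: [0.4005, -0.2906, 0.0122]
orientation: [180.0, -0.0, -170.0]
force: [0.1, -0.6, -0.4]
opening: 0.0545
gripper_force: 0.0
```

Call:
send_rows([
  [[0,0,0.5,0,0,0],[0,0,1,0,0,0],[0,0,1.5,0,0,0],[0,0,2,0,0,0],[0,0,2.5,0,0,0],[0,0,3.0,0,0,0],[0,0,3.0,0,0,0]],
])

```text
clock: 3.98
tool_pos: [0.3997, -0.2904, -0.019]
orientation: [179.9, -0.1, -170.0]
force: [0.3, 0.2, -0.9]
opening: 0.057
gripper_force: 0.0
```

```bash
python3 b.py b3 290 275 80 60
```

```text
[ 0.399921   -0.29050169 -0.0185424 ] 0.05714578373588962 [ 1.2913369  -0.21715562 -0.36047637] tcp px [[327.75703814 344.36500626]]
```

View pics/b3.png

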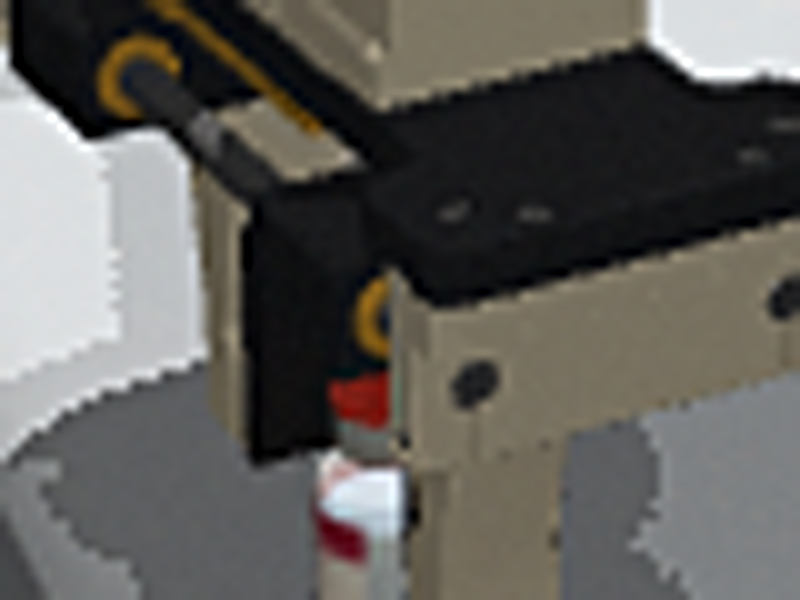

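Confirmed: with reported z = -0.019 there is no table contact, and the fingers flank the vial (far pad's bottom at about (317,320), cap at (326,315)). Closing.

Call:
send_rows([
  [[0,0,0,0,0,0],[0,0,0,0,0,0],[0,0,0,0,0,0],[0,0,0,0,0,0],[0,0,0,0,0,0],[0,0,0,0,0,0],[0,0,0,0,0,0],[0,0,0,0,0,0]],
], fingers=0.15)

```text
clock: 4.7
tool_pos: [0.4006, -0.2907, -0.0177]
orientation: [-180.0, 0.0, -170.0]
force: [0.6, 0.8, 1.2]
opening: 0.0211
gripper_force: 30.0
```

Held: 30 N at 21 mm opening. Before placing, I'll check the height of the gripper body's bottom against the a1 and b1 corners, because the lug needs clearance. First the lift.

Call:
send_rows([
  [[0,0,-1,0,0,0],[0,0,-3,0,0,0],[0,0,-6,0,0,0],[0,0,-9,0,0,0],[0,0,-11,0,0,0],[0,0,-11,0,0,0],[0,0,-11,0,0,0]],
])

```text
clock: 5.28
tool_pos: [0.4013, -0.2908, 0.0934]
orientation: [-179.9, 0.2, -170.0]
force: [0.2, -0.7, -0.5]
opening: 0.0212
gripper_force: 30.0
```

```bash
python3 - <<'E'
from h import *
from scipy.spatial.transform import Rotation as R
s=snap("side"); o=ctrl.get_obs(); R0=R.from_euler("xyz",[180,0,-170],degrees=True)
def pr(P,l): return proj(s,np.array(P)+R0.apply(np.array(l)*.001)).round(1).tolist()
for z in(-66,-85,-104):
  print(z,"a1 obs (328,252),(374,243)",pr((.3929,-.3022,.1024),[(39,-96,z),(-39,-96,z)]),"y48",pr((.3929,-.3022,.1024),[(39,-48,z),(-39,-48,z)]))
c,st=redblob(s,(290,230,360,340)); P=o["tool_pos"]; print("tcp",P,o["opening"],o["gripper_force"],"cap blob",c,st)
print("pred cap centre", proj(s,P+[0,0,.018+.043]))
row([.4754,-.1116,.10],-93.5)
E
```

```text
-66 a1 obs (328,252),(374,243) [[330.3, 277.7], [376.3, 266.3]] y48 [[315.4, 265.4], [359.9, 255.0]]
-85 a1 obs (328,252),(374,243) [[330.1, 265.7], [376.5, 254.7]] y48 [[315.1, 253.9], [360.0, 243.8]]
-104 a1 obs (328,252),(374,243) [[329.9, 253.5], [376.7, 242.9]] y48 [[314.8, 242.2], [360.0, 232.5]]
tcp [ 0.40039932 -0.29047037  0.09224407] 0.021115793152586985 29.994308513931855 cap blob [323.07692308 254.69230769] [32 23  3  5 13]
pred cap centre [[326.19838021 254.59514145]]
t 5.33 row [-10.48, 16.32, -0.77, -0.03, 0.04, -76.53]
```

The body bottom fits at 104 mm behind the reported TCP (66 + 38). So the whole tool sits 38 mm higher than its reading, and its own proportions are as stated. The cap blob in the side view also matches the prediction. Moving over the right pocket.

Call:
send_rows([
  [[-2,3,0,0,0,-7],[-4,6,0,0,0,-14],[-6,9,0,0,0,-21],[-8,12,0,0,0,-28],[-10.5,16.4,0,0,0,-35],[-10.5,16.4,0,0,0,-42],[-10.5,16.4,0,0,0,-49],[-10.5,16.4,0,0,0,-56]],
])

```text
clock: 6.0
tool_pos: [0.4748, -0.1097, 0.0906]
orientation: [179.9, -0.1, -113.5]
force: [-0.3, -0.6, -0.9]
opening: 0.0212
gripper_force: 30.0
```

```bash
python3 -c "
from h import *
row([.4754,-.1111,.06],-93.5)"
```

```text
t 6.0 row [0.1, -0.12, 3.06, 0.16, -0.05, -20.04]
```

Call:
send_rows([
  [[0.1,-0.1,1,0,0,-7],[0.1,-0.1,2,0,0,-14],[0.1,-0.1,3.1,0,0,-20],[0.1,-0.1,3.1,0,0,-20],[0.1,-0.1,3.1,0,0,-20],[0.1,-0.1,3.1,0,0,-20]],
])

```text
clock: 6.5
tool_pos: [0.4757, -0.1123, 0.0609]
orientation: [179.9, -0.0, -94.2]
force: [0.2, 0.2, -0.2]
opening: 0.0213
gripper_force: 30.0
```

```bash
cat > c.py <<'E'
from h import *
import sys
x,y,z=map(float,sys.argv[1:4]); P=[x,y,z]; row(P,-93.5)
E
python3 c.py .4754 -.1111 .045; python3 b.py d1 300 215 80 60; python3 -c "
from h import *
s=snap('side');P=ctrl.get_obs()['tool_pos'];print(proj(s,[P+[0,0,.018],[.4754,-.1116,.046],P+[0,0,.061]]))"
```

```text
t 6.5 row [-0.12, 0.04, 1.59, 0.06, -0.02, -0.72]
[ 0.47605458 -0.11228373  0.06129675] 0.0212247795731168 [-0.02039668  0.36489936 -0.64009583] tcp px [[336.19584872 257.45740962]]
[[336.16381392 249.1111353 ]
 [335.87139469 264.28948348]
 [335.90216898 229.04649207]]
```

View pics/d1.png

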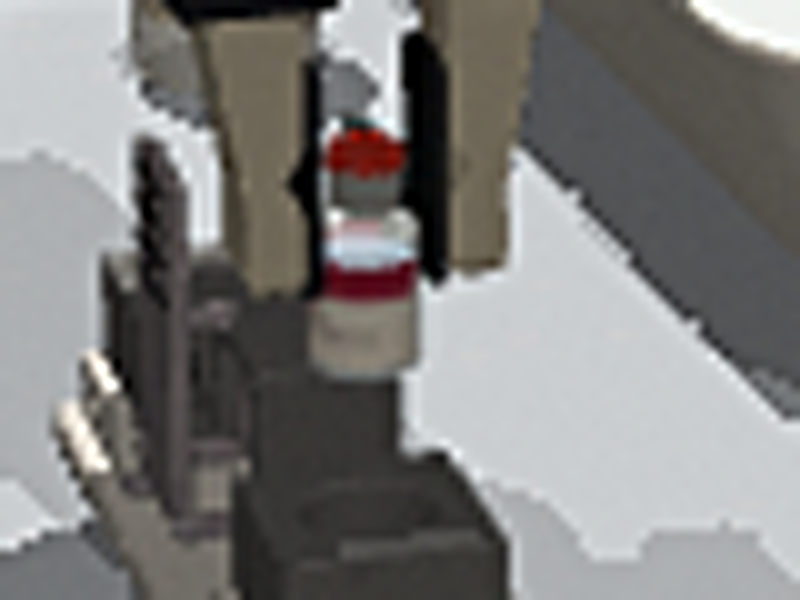

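The vial hangs at u ≈ 336 with its foot near v 252, and the pocket rim is at about (336.7,265.2). That is within about 1 mm sideways, so I lower partway with a small +x nudge.

Call:
send_rows([
  [[0,0.05,1,0,0,0],[0,0.05,1.5,0,0,-0.5],[0,0.05,2,0,0,-0.5],[0,0.05,2.5,0,0,-0.5],[0,0.05,3,0,0,-0.5],[0,0.05,3.4,0,0,-0.5],[0,0.05,3.7,0,0,-0.5],[0,0.05,3.7,0,0,-0.5]],
])

```text
clock: 7.27
tool_pos: [0.4751, -0.1122, 0.0235]
orientation: [179.9, -0.0, -93.5]
force: [0.5, -0.3, -0.3]
opening: 0.0212
gripper_force: 30.0
```

```bash
python3 -c "
from h import *
o=ctrl.get_obs();print(o['tool_pos'],o['force'],o['moment'],o['opening'])
c,st=redblob(snap('side'),(315,215,360,270));print(c,st)
s=snap('side');print(proj(s,ctrl.get_obs()['tool_pos']+[0,0,.061]))"; python3 c.py .4764 -.1120 .012
```

```text
[ 0.47505782 -0.11224202  0.02351602] [ 0.5439041  -0.32054485 -0.28859289] [ 0.01377419  0.14615154 -0.04185983] 0.021165846631728654
[336.  247.5] [18 31  7  4 28]
[[335.7774968  246.55243281]]
t 7.37 row [-0.03, -0.09, 1.22, 0.01, -0.01, -0.02]
```

No contact force with the foot about 4 mm below the rim, so it is entering. Continuing down.

Call:
send_rows([
  [[0,-0.05,0.3,0,0,0],[0,-0.05,0.6,0,0,0],[0,-0.05,0.9,0,0,0],[0,-0.05,1.15,0,0,0],[0,-0.05,1.15,0,0,0],[0,-0.05,1.15,0,0,0]],
])

```text
clock: 7.87
tool_pos: [0.4758, -0.1123, 0.0125]
orientation: [180.0, -0.0, -93.5]
force: [-0.3, -0.2, 0.8]
opening: 0.0211
gripper_force: 30.0
```

```bash
python3 -c "
from h import *
o=ctrl.get_obs();print(o['tool_pos'],o['force'],o['moment'],o['opening'])
c,st=redblob(snap('side'),(315,215,360,270));print(c,st)
s=snap('side');print(proj(s,ctrl.get_obs()['tool_pos']+[0,0,.061]))"
```

```text
[ 0.47579628 -0.11227591  0.01248358] [-0.27588    -0.2454052   0.76169552] [0.02245597 0.0705154  0.03066701] 0.02113362026926631
[336.26666667 252.5       ] [18 36  8  4 30]
[[336.10194066 251.76905906]]
```

Call:
send_rows([
  [[0,0,0,0,0,0],[0,0,0,0,0,0],[0,0,0,0,0,0],[0,0,0,0,0,0],[0,0,0,0,0,0]],
], fingers=0.55)

```text
clock: 8.38
tool_pos: [0.476, -0.1122, 0.0128]
orientation: [-180.0, 0.0, -93.5]
force: [0.9, -0.2, -0.8]
opening: 0.0463
gripper_force: 0.0
```

```bash
python3 -c "
from h import *
o=ctrl.get_obs();print(o['tool_pos'],o['force'],o['opening'])
s=snap('side');c,st=redblob(s,(315,215,360,280));print(c,st)
print(proj(s,[[.4758,-.1119,.022+.043],[.4758,-.1119,.0305+.043]]))"
```

```text
[ 0.47599692 -0.11222659  0.01275631] [ 0.92735196 -0.21709387 -0.76267874] 0.046348396083648116
[336.85185185 256.18518519] [19 39  7  5 27]
[[335.99270813 255.71606103]
 [335.94134075 251.83231157]]
```

Seated: the cap dropped 3.7 px, as predicted. Lifting, then to the other vial.

Call:
send_rows([
  [[0,0,-2,0,0,0],[0,0,-6,0,0,0],[0,0,-9.7,0,0,0],[-4,1,-9.7,0,0,7],[-8,2,-9.7,0,0,14],[-12,3,-9.7,0,0,21],[-16,4,-9.7,0,0,28],[-20,5,-9.7,0,0,35]],
])

```text
clock: 9.1
tool_pos: [0.4444, 0.0593, 0.11]
orientation: [-180.0, 0.0, -123.4]
force: [1.4, 0.9, -0.4]
opening: 0.0483
gripper_force: 0.0
```

```bash
cat > e.py <<'E'
from h import *
import sys
row(list(map(float,sys.argv[1:4])),float(sys.argv[4]))
E
python3 e.py .4072 .3063 .07 -170
```

```text
t 9.1 row [-18.57, 16.71, 4.01, 0.0, 0.05, 46.56]
```

Call:
send_rows([
  [[-17.5,15.7,4.0,0,0,42],[-17.5,15.7,4.0,0,0,42],[-17.5,15.7,4.0,0,0,42],[-17.5,15.7,4.0,0,0,42],[-17.5,15.7,4.0,0,0,42],[-17.5,15.7,4.0,0,0,42],[-17.5,15.7,4.0,0,0,42],[-17.5,15.7,4.0,0,0,42]],
], fingers=0.65)

```text
clock: 9.77
tool_pos: [0.4084, 0.2932, 0.0689]
orientation: [-180.0, -0.0, -165.1]
force: [-0.3, -0.6, -0.0]
opening: 0.0573
gripper_force: 0.0
```

```bash
python3 - <<'E'
from h import *
t=snap("top"); s=snap("side")
c,st=redblob(t,(365,225,400,265)); print("placed cap top view",c,st,"world",unproj(t,c,[.067]))
E
python3 e.py .4072 .3063 .025 -170
```

```text
placed cap top view [384.25862069 245.93103448] [15 17  9  9 58] world [[ 0.47720927 -0.11379915  0.067     ]]
t 9.87 row [-0.29, 1.58, 4.43, -0.04, -0.05, 5.03]
```

Call:
send_rows([
  [[-0.3,1.6,0.5,0,0,5],[-0.3,1.6,1.0,0,0,5],[-0.3,1.6,1.5,0,0,5],[-0.3,1.6,3,0,0,5],[-0.3,1.6,4.4,0,0,5],[-0.3,1.6,4.4,0,0,5]],
])

```text
clock: 10.37
tool_pos: [0.4067, 0.3037, 0.0235]
orientation: [-179.8, -0.2, -170.1]
force: [0.3, -0.6, 0.0]
opening: 0.0568
gripper_force: 0.0
```

```bash
python3 e.py .4072 .3063 -.018 -170; python3 b.py f1 225 175 80 60
```

```text
t 10.37 row [-0.11, 0.26, 4.14, -0.15, -0.19, -0.1]
[0.40720448 0.30431054 0.02469158] 0.05675077647682217 [ 0.8620498  -0.20321789  1.41846061] tcp px [[261.60791977 212.92062467]]
```

View pics/f1.png

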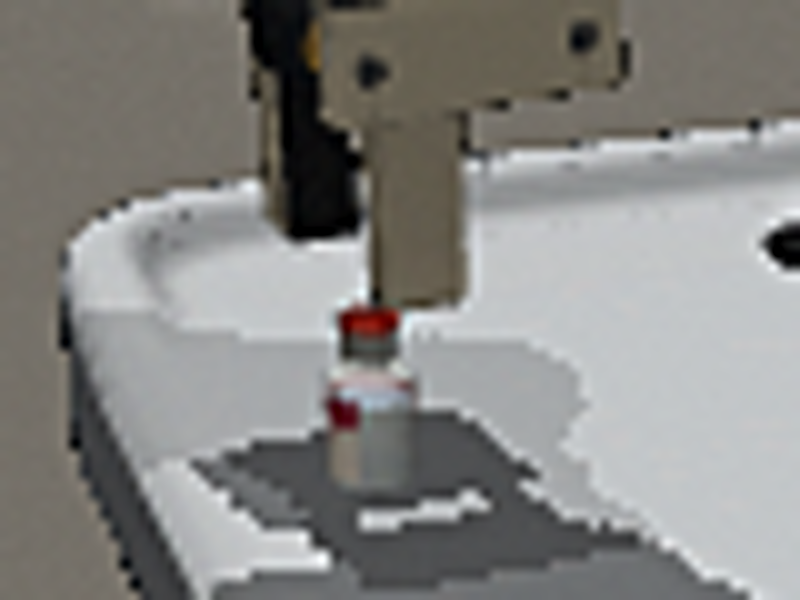

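The midpoint of the two finger tips is at crop x ≈ 368 and the vial is at 369, so they are aligned. Descend and close.

Call:
send_rows([
  [[0,0.2,1,0,0,0],[0,0.2,2,0,0,0],[0,0.2,3,0,0,0],[0,0.2,3.8,0,0,0],[0,0.2,4.2,0,0,0],[0,0.2,4.2,0,0,0],[0,0.2,4.2,0,0,0]],
])

```text
clock: 11.0
tool_pos: [0.4074, 0.3084, -0.0166]
orientation: [-180.0, -0.0, -170.1]
force: [0.1, -0.4, -0.3]
opening: 0.057
gripper_force: 0.0
```

Call:
send_rows([
  [[0,0,0,0,0,0],[0,0,0,0,0,0],[0,0,0,0,0,0],[0,0,0,0,0,0],[0,0,0,0,0,0],[0,0,0,0,0,0],[0,0,0,0,0,0],[0,0,0,0,0,0]],
], fingers=0.15)

```text
clock: 11.67
tool_pos: [0.4075, 0.3086, -0.0162]
orientation: [180.0, 0.0, -170.1]
force: [0.1, -0.2, 0.7]
opening: 0.0209
gripper_force: 30.0
```

Held. Lift and travel to the left pocket.

Call:
send_rows([
  [[0,0,-2,0,0,0],[0,0,-5,0,0,0],[0,0,-8,0,0,0],[0,0,-10,0,0,0],[0,-3,-10,0,0,-7],[0,-6,-10,0,0,-14],[0,-9,-10,0,0,-21],[0,-12,-10,0,0,-28]],
])

```text
clock: 12.33
tool_pos: [0.4279, 0.1891, 0.0839]
orientation: [180.0, 0.0, -141.7]
force: [0.8, -0.3, -0.6]
opening: 0.0212
gripper_force: 30.0
```

```bash
python3 e.py .4836 .0114 .06 -93.5
```

```text
t 12.33 row [6.64, -17.41, 2.38, -0.0, 0.03, -48.23]
```

Call:
send_rows([
  [[1,-2.5,0,0,0,-6],[2,-5,0,0,0,-12],[3,-8,0,0,0,-18],[4,-11,0,0,0,-25],[5,-13.5,0,0,0,-32],[6.2,-16,0,0,0,-38],[6.2,-16,0,0,0,-45],[6.2,-16,0,0,0,-45]],
])

```text
clock: 13.0
tool_pos: [0.4773, 0.0245, 0.0835]
orientation: [180.0, -0.0, -97.0]
force: [0.2, 0.4, 0.1]
opening: 0.0213
gripper_force: 30.0
```

```bash
python3 e.py .4836 .0114 .06 -93.5
```

```text
t 13.0 row [1.22, -0.78, 2.35, 0.02, -0.01, -3.46]
```

Call:
send_rows([
  [[1.2,-0.75,0.5,0,0,-3.5],[1.2,-0.75,1.0,0,0,-3.5],[1.2,-0.75,1.5,0,0,-3.5],[1.2,-0.75,2.3,0,0,-3.5],[1.2,-0.75,2.3,0,0,-3.5]],
])

```text
clock: 13.42
tool_pos: [0.482, 0.0134, 0.059]
orientation: [179.9, -0.0, -93.7]
force: [-0.0, -0.3, -0.8]
opening: 0.0213
gripper_force: 30.0
```

```bash
python3 b.py g1 290 200 80 60; python3 e.py .4836 .0114 .0255 -93.5;python3 -c "
from h import *
s=snap('side');P=ctrl.get_obs()['tool_pos'];print(proj(s,[P+[0,0,.0162],[.4830,.0122,.046],P+[0,0,.0592]]))"
```

```text
[0.48236837 0.01341649 0.0597128 ] 0.020916499875785928 [0.00161085 0.29169341 0.29440111] tcp px [[320.84771294 235.73498707]]
t 13.47 row [0.19, -0.14, 3.42, 0.11, -0.05, -0.17]
[[320.8888931  228.6173978 ]
 [321.41820751 241.63770916]
 [320.45307049 210.12334122]]
```

View pics/g1.png

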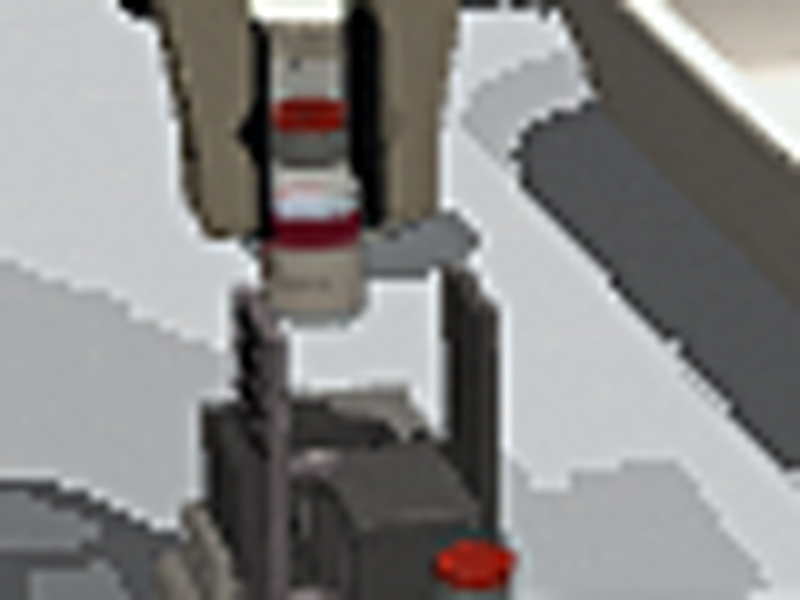

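The vial hangs at u ≈ 321 above the left pocket rim (dark ellipse, centre about (322.5,242)), with the tab in front and the placed red cap at (337,256). Lowering with a small correction.

Call:
send_rows([
  [[0.2,-0.14,1,0,0,0],[0.2,-0.14,1.5,0,0,0],[0.2,-0.14,2,0,0,0],[0.2,-0.14,2.5,0,0,0],[0.2,-0.14,2.9,0,0,0],[0.2,-0.14,3.4,0,0,0],[0.2,-0.14,3.4,0,0,0]],
])

```text
clock: 14.1
tool_pos: [0.4857, 0.0119, 0.027]
orientation: [-179.9, 0.1, -93.6]
force: [-2.8, 3.6, 10.3]
opening: 0.0209
gripper_force: 30.1
```

```bash
cat > g.py <<'E'
from h import *
s=snap('side'); o=ctrl.get_obs();print(o['tool_pos'],o['force'],o['moment'],o['opening'])
c,st=redblob(s,(305,200,333,245));print(c,st,proj(s,o['tool_pos']+[0,0,.0592]))
E
python3 g.py; python3 e.py .4836 .0114 .0120 -93.5
```

```text
[0.48565731 0.01176188 0.0272376 ] [-1.89942049  3.46924075  8.33388647] [1.22753119 0.93439836 0.01789409] 0.021146170665476943
[322.7  224.65] [15 23  6  4 20] [[322.23883536 224.47575419]]
t 14.15 row [0.05, 0.21, 1.52, -0.1, 0.05, -0.09]
```

It touches the chamfer (8 N up, with side force asking for −x, +y). I back up 5 mm, shift and retry.

Call:
send_rows([
  [[0,0,-0.5,0,0,0],[-0.1,0.16,-0.5,0,0,0],[-0.1,0.16,-0.5,0,0,0],[-0.1,0.16,-0.5,0,0,0]],
])

```text
clock: 14.48
tool_pos: [0.4828, 0.012, 0.0316]
orientation: [180.0, -0.0, -93.6]
force: [0.5, 0.4, -0.1]
opening: 0.021
gripper_force: 30.0
```

```bash
python3 g.py; python3 g.py;python3 e.py .4836 .0114 .0120 -93.5
```

```text
[0.48282336 0.01201338 0.03153559] [-0.29985297  0.20764118  0.01629071] [ 0.0241891   0.08101578 -0.01185572] 0.020879970617100157
[321.15 222.95] [13 22  7  3 20] [[320.92314636 222.75868089]]
[0.48284835 0.01201063 0.03151866] [-0.2796225   0.63852278 -0.00300064] [-0.0018888  0.1279105 -0.0323377] 0.021164712784246587
[321.31578947 223.        ] [13 22  7  3 19] [[320.93463156 222.76494209]]
t 14.58 row [0.06, -0.08, 1.95, 0.02, -0.01, -0.12]
```

Call:
send_rows([
  [[0,-0.02,0.3,0,0,0],[0,-0.02,0.5,0,0,0],[0,-0.02,0.7,0,0,0],[0,-0.02,0.9,0,0,0],[0,-0.02,0.9,0,0,0]],
])

```text
clock: 15.0
tool_pos: [0.4835, 0.0122, 0.0223]
orientation: [-180.0, 0.0, -93.6]
force: [0.3, 1.0, 0.4]
opening: 0.0211
gripper_force: 30.0
```

```bash
python3 g.py
```

```text
[0.48334831 0.01215383 0.02237805] [ 1.49720641  2.09424505 -1.25571584] [ 0.39214656 -0.32129912  0.00769361] 0.02107638684787193
[321.5 227. ] [14 26  6  3 18] [[321.22524959 226.62108132]]
```

It is in. Continuing to release height with a slight +y relief.

Call:
send_rows([
  [[-0.06,0,0.3,0,0,0],[-0.06,0,0.6,0,0,0],[-0.06,0,0.9,0,0,0],[-0.06,0,1.0,0,0,0],[-0.06,0,1.0,0,0,0]],
])

```text
clock: 15.47
tool_pos: [0.483, 0.0126, 0.0122]
orientation: [180.0, -0.0, -93.6]
force: [-0.4, 0.5, 0.0]
opening: 0.0211
gripper_force: 30.0
```

```bash
python3 g.py
```

```text
[0.4830167  0.01258688 0.01241536] [0.83256171 1.20297077 0.08710889] [ 0.31512149 -0.04090169 -0.0250902 ] 0.02102127754456667
[321.47058824 231.05882353] [14 30  6  3 17] [[321.12158082 230.80565552]]
```

Call:
send_rows([
  [[0,0,0,0,0,0],[0,0,0,0,0,0],[0,0,0,0,0,0],[0,0,0,0,0,0],[0,0,0,0,0,0]],
], fingers=0.55)

```text
clock: 15.93
tool_pos: [0.4832, 0.0126, 0.0128]
orientation: [180.0, 0.0, -93.6]
force: [-0.2, -1.2, -0.5]
opening: 0.0462
gripper_force: 0.0
```

Call:
send_rows([
  [[0,0,-2,0,0,0],[0,0,-5,0,0,0],[0,0,-9,0,0,0],[0,0,-11,0,0,0],[0,0,-11,0,0,0],[0,0,-11,0,0,0]],
], fingers=1)

```text
clock: 16.43
tool_pos: [0.4841, 0.0131, 0.1241]
orientation: [-179.8, 0.1, -93.6]
force: [0.2, -0.8, -0.5]
opening: 0.0825
gripper_force: 0.0
```

```bash
python3 - <<'E'
from h import *
s=snap("side"); o=ctrl.get_obs(); print(o["tool_pos"],o["opening"])
for b in((305,215,330,250),(328,240,350,275)): print(redblob(s,b))
print(proj(s,[[.483,.012,.065],[.4763,-.1122,.065]]))
row([.4798,-.0501,.12],-93.5)
E
```

```text
[0.48309436 0.01273636 0.12285047] 0.0852551910976059
(array([321.30769231, 234.23076923]), array([14, 18,  6,  3, 13], dtype=int32))
(array([336.82758621, 256.03448276]), array([ 6, 14,  7,  5, 29], dtype=int32))
[[321.25830579 233.69629984]
 [336.27663955 255.73879219]]
t 16.48 row [6.29, -0.07, 0.28, -0.03, 0.04, -0.13]
```

Both vials are seated (caps at the predicted pixels). Moving over the grip point.

Call:
send_rows([
  [[3,0,0,0,0,0],[6.3,0,0,0,0,0],[6.3,0,2,0,0,0],[6.3,0,3.5,0,0,0],[6.3,0,3.5,0,0,0],[6.3,0,3.5,0,0,0]],
], fingers=1)

```text
clock: 16.98
tool_pos: [0.478, -0.0507, 0.0864]
orientation: [179.8, -0.1, -93.6]
force: [0.7, -0.4, 0.8]
opening: 0.0877
gripper_force: 0.0
```

```bash
python3 e.py .4797 -.0500 .030 -93.5; python3 e.py .4797 -.0500 .030 -93.5
```

```text
t 16.98 row [-0.09, -0.18, 5.64, 0.21, -0.08, -0.13]
t 16.98 row [-0.09, -0.18, 5.64, 0.21, -0.08, -0.13]
```

Call:
send_rows([
  [[0,-0.1,1.5,0,0,0],[0,-0.1,3,0,0,0],[0,-0.1,4.2,0,0,0],[0,-0.1,5,0,0,0],[0,-0.1,5.6,0,0,0],[0,-0.1,5.6,0,0,0],[0,-0.1,5.6,0,0,0]],
])

```text
clock: 17.57
tool_pos: [0.4806, -0.0501, 0.032]
orientation: [-180.0, -0.0, -93.6]
force: [0.0, -0.4, -1.0]
opening: 0.088
gripper_force: 0.0
```

```bash
python3 g.py; python3 e.py .4797 -.0500 .030 -93.5
```

```text
[ 0.48081104 -0.05009141  0.03226927] [-0.16477766  0.52287847 -0.40566177] [0.00414167 0.08272268 0.00589048] 0.08747176487624456
[321.5 234. ] [14 33  6  3 18] [[328.7338013  232.44001522]]
t 17.62 row [-0.0, 0.11, 0.23, -0.04, 0.0, -0.09]
```

Call:
send_rows([
  [[0,0.08,0.1,0,0,0],[0,0.08,0.1,0,0,0],[0,0.08,0.1,0,0,0],[0,0.08,0.1,0,0,0],[0,0.08,0.1,0,0,0],[0,0.08,0.1,0,0,0],[0,0.08,0.1,0,0,0],[0,0.08,0.1,0,0,0]],
], fingers=0.2)

```text
clock: 18.28
tool_pos: [0.4795, -0.0502, 0.0306]
orientation: [-180.0, 0.0, -93.6]
force: [1.3, 0.6, -3.8]
opening: 0.0405
gripper_force: 10.0
```

Call:
send_rows([
  [[0,0,0,0,0,0],[0,0,0,0,0,0],[0,0,0,0,0,0],[0,0,0,0,0,0],[0,0,0,0,0,0]],
])

```text
clock: 18.7
tool_pos: [0.4796, -0.0502, 0.0307]
orientation: [-180.0, 0.0, -93.6]
force: [-0.4, -0.8, 0.1]
opening: 0.0392
gripper_force: 30.0
```

Fully squeezed: 39 mm at 30 N, with hardly any side force. Lifting slowly.

Call:
send_rows([
  [[0,0,-0.2,0,0,0],[0,0,-0.4,0,0,0],[0,0,-0.7,0,0,0],[0,0,-1.1,0,0,0],[0,0,-1.6,0,0,0],[0,0,-2.2,0,0,0],[0,0,-2.9,0,0,0],[0,0,-3.6,0,0,0]],
])

```text
clock: 19.37
tool_pos: [0.4796, -0.0502, 0.0676]
orientation: [-180.0, 0.0, -93.6]
force: [0.3, 0.5, -4.3]
opening: 0.0391
gripper_force: 30.0
```

```bash
python3 - <<'E'
from h import *
s=snap("side"); o=ctrl.get_obs(); print(o["tool_pos"],o["force"],o["opening"],o["gripper_force"]); d=o["tool_pos"][2]-.0307
for b in((305,200,332,250),(328,215,350,275)): print(redblob(s,b))
print(proj(s,[[.483,.012,.065+d],[.4763,-.1122,.065+d]]))
E
```

```text
[ 0.48058188 -0.05007374  0.06894859] [ 1.13696042 -0.64011842 -3.60464489] 0.03890168336326592 29.98402029275894
(array([323.5, 218. ]), array([18, 17,  2,  3,  6], dtype=int32))
(array([336.24242424, 238.96969697]), array([ 5, 22,  8,  5, 33], dtype=int32))
[[320.87638215 217.36765029]
 [336.04680026 238.08931342]]
```

It's off the ball: the tool carries about 4 N and both caps rose with it. Raise another 9 cm and settle.

Call:
send_rows([
  [[0,0,-1,0,0,0],[0,0,-2.2,0,0,0],[0,0,-3.6,0,0,0],[0,0,-5,0,0,0],[0,0,-6.5,0,0,0],[0,0,-7.8,0,0,0],[0,0,-8.6,0,0,0],[0,0,-9,0,0,0]],
])

```text
clock: 20.08
tool_pos: [0.4801, -0.0501, 0.1581]
orientation: [-179.9, 0.0, -93.6]
force: [0.3, 0.1, -4.5]
opening: 0.039
gripper_force: 30.0
```

Call:
send_rows([
  [[0,0,0,0,0,0],[0,0,0,0,0,0],[0,0,0,0,0,0],[0,0,0,0,0,0],[0,0,0,0,0,0],[0,0,0,0,0,0],[0,0,0,0,0,0],[0,0,0,0,0,0]],
])

```text
clock: 20.75
tool_pos: [0.4794, -0.0502, 0.1565]
orientation: [180.0, -0.0, -93.6]
force: [-0.8, -0.8, -4.6]
opening: 0.039
gripper_force: 30.0
```

```bash
python3 - <<'E'
from h import *
s=snap("side"); o=ctrl.get_obs(); print(o["tool_pos"],o["force"],o["opening"],o["gripper_force"],abs(o["qvel"]).max()); d=o["tool_pos"][2]-.0307
for b in((305,165,335,230),(325,170,352,235)):
    try: print(redblob(s,b))
    except Exception as e: print("hidden")
print(d,proj(s,[[.483,.012,.065+d],[.4763,-.1122,.065+d]]))
E
```

```text
[ 0.47951444 -0.05020496  0.1566126 ] [-0.79473527 -0.02753978 -3.98038687] 0.03915879605462574 29.97988522052765 0.09970668933221863
(array([333.375, 196.25 ]), array([27, 30,  3,  4,  8], dtype=int32))
(array([335.85185185, 196.37037037]), array([ 7, 25,  8,  4, 27], dtype=int32))
0.1259125956125578 [[319.96700468 178.48797748]
 [335.49767541 195.90681025]]
```

```bash
python3 -c "
from plant import ctrl
print(ctrl.close_job())"
```

```text
the job is handed in; nothing more can be done
None
```

The job is handed in: the arm holds the carrier still and level, about 12.6 cm above the dock, with the latch squeezed and a vial in each pocket; the left vial's cap was hidden in the last picture, I did not re-check the strip tube and cup, and the hand-in reported no verdict.

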